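# Rinse pipe fittings behind a splash guard

### The job

Clean every pipe fitting that stands in the low blue plastic tray beside the rinse station: slide the station's splash guard all the way down, stand the fittings upright in the bay behind it, slide the guard fully up by its handle, press the nozzle cap of the cleaner canister all the way down and let it spring back. Then slide the guard fully down again, stand all the fittings upright in the steel drip tray, and finally close the station by raising the guard fully. Never press the nozzle while the guard is not up, and do not disturb the spare can, wrench, bottle and cardboard box.

Things in the scene. Friction and masses are not known exactly. Their poses are not given: they have to be found in the camera images.
- station: fixed rinse station: blue pedestal 230 (local x) x 300 (y) x 100 mm high; on it an open-topped bay, grey walls 40 mm high (above its floor), 10 thick, at both sides (y = +-140 to 150) and the back (x = 105 to 115). Front (local -x, towards the robot) closed by the sash guard between two posts at x = -124, y = +-158, 245 mm high. Origin: centre of underside, on the bench
- bay_floor (a point): centre of the flat steel bay floor (220 in local x, 280 mm in y), on its top surface, 100 mm above the bench; axes as the station's
- sash (a joint): height of the splash guard in m above its lowest position: 0 = fully down (bay open), 0.100 = fully up (closed); hard stops at both ends. It slides vertically and stays where it is left; moving it takes about 11 N upward and 3 N downward
- sash_handle (a point): centre of the guard's handle: horizontal black bar 122 mm long (station y), 16 thick (x), 20 high, on two stubs at y = +-55, 20 mm clear above the guard's clear panel (8 thick, 300 wide, 120 mm high). 160 mm above the bench when down, 260 when up; at station x = -124, y = 0. Pinch from above across its thickness
- canister: cleaner canister, metal cylinder of 66 mm diameter fixed upright in a steel dock 80 x 80 x 25 mm beside the station (on either side), with an exposed white nozzle cap; origin on the bench, on the canister's axis
- nozzle_top (a point): centre of the top of the canister's round white nozzle cap (34 mm diameter, 28 mm high), 238 mm above the bench when up
- nozzle (a joint): how far the nozzle cap is pressed down, in m: 0 = up, 0.008 = fully down (hard stop). Spring: 2 N at the start, about 5 N fully down; springs back when released
- dirty_tray: blue plastic tray, fixed, 220 (local x) x 180 (y) mm, rim 14 mm high, walls and floor 5 mm thick; the fittings start in it; origin at the centre of its underside, on the bench; to the left or right of the station's front
- drip_tray: steel drip tray with dark grooves, fixed, 220 (local x) x 180 (y) mm outside, rim 14 mm high, walls and floor 5 mm thick (floor top 5 mm above the bench); origin at the centre of its underside; on the other side from the blue tray
- tee: brass tee, may be absent: run 84 mm long (local x) with octagonal ends 40 mm wide and high, round branch of 36 mm diameter pointing up at its middle to z = 84 mm, on a screw-down foot plate 60 (x) x 54 (y) x 6 mm; stands on its base, origin at the centre of its underside; local z is up
- tee_grip (a point): point on the axis of the tee's upright branch, 66 mm above its underside
- elbow: steel elbow, may be absent: octagonal body 83 mm long (local x), 40 mm wide and high, round outlet of 36 mm diameter pointing up at local x = -20 mm to z = 84 mm, on a screw-down foot plate 60 (x) x 54 (y) x 6 mm; stands on its base, origin at the centre of its underside; local z is up
- elbow_grip (a point): point on the axis of the elbow's upright outlet, 66 mm above its underside
- valve: brass ball valve, may be absent: body 84 mm long (local x), 40 mm wide (largest 46) and high, with a flat steel wing handle on top: 50 mm along local y (crosswise), 14 mm thick (x), from z = 54 to 84 mm, on a screw-down foot plate 60 (x) x 54 (y) x 6 mm; stands on its base, origin at the centre of its underside; local z is up
- valve_grip (a point): point in the valve's wing handle, 66 mm above its underside; pinch across its thickness, along local x
- flange: dark steel floor flange, may be absent: disc of 70 mm diameter, 12 mm thick, with a round socket of 36 mm diameter (44 mm below z = 42) pointing up at its middle to z = 84 mm; stands on its base, origin at the centre of its underside; local z is up
- flange_grip (a point): point on the axis of the flange's upright socket, 66 mm above its underside
- spare: bystander: spare canister, 66 mm diameter, 226 mm high, with a closed dome cap, standing loose on the other side of the station; leave alone
- wrench: bystander: wrench, 150 mm long, lying on the bench beyond the station; leave alone
- drink: bystander: green glass bottle, 66 mm diameter, 210 mm high, to the far right of the station; leave alone
- washer_box: bystander: closed cardboard box, 80 x 110 x 70 mm, to the far left of the station; leave alone
There are look-alikes about, which are no part of the job. Leave any green look-alike of the elbow alone.

How it is judged:
By the outcome, as a careful person would: the job done as asked, in the order asked, and still so for the second after the job is handed in, with the robot touching nothing.
Of tee, elbow, valve, flange only 2 to 3 are there at a start; the rules pass over those that are not, and their reading is None.
At some moment in a run one of tee, elbow, valve, flange may be knocked a few centimetres aside while the robot is not near it.
It also fails if it takes over 210 s, if anything falls off the work surface, if the arm or the gripper's body presses on something with over 40 N, if the wrist force passes 120 N, or if a joint passes its speed limit or range.

### The arm

A 6-joint arm with a two-finger parallel gripper is mounted at the origin on the work surface. World frame = base frame: x ahead of the robot, y to its left, z up, the work surface at z = 0. Lengths are in m, angles in rad, forces in N, time in s.
With the tool pointing down it reaches from about 0.375 to 0.925 m from the base axis. Payload 5.7 kg.
Tool frame: the origin (TCP) lies midway between the tips of the shut fingers; the grasp point (between the pads) lies 19 mm behind it; z points along the fingers, y is the line along which they close (so a half turn about z gives the same grasp; the last joint's range is limited). The gripper opens to 88 mm and grips with 3 to 60 N. Pads are 20 mm wide; open, the fingers measure 115 mm over their backs; the gripper's body (75 mm by 178 mm) begins 61 mm behind the grasp point.
Start: joints at [-1.23, 0.359, 1.51, -0, 1.272, -0.115], TCP at [0.264, -0.539, 0.223] pointing down, gripper open.
Joint ranges: [-2.97, 2.97], [-1.01, 2.36], [0.21, 2.38], [-0.96, 4.11], [0.2, 2.71], [-2.98, 2.98]. Speed limits (rad/s): [2.39, 2.39, 3.14, 3.14, 3.14, 3.14].

### API

Orientations are given as a rotation vector (axis times angle).
In Python, from bench import bot, imaging gives the robot as it stands. The module is installed in compiled form; this text tells all that it offers.
- The arm moves only by the shell command python3 -m handwheel 'ROWS' [FORCE]. ROWS is JSON, a list of rows, each a list of 3 entries, a list of its own where there are three numbers: the shift along the world's x, y, z in mm, then the turn about the world's z in rad, then the finger opening in mm, from 0 to 87.8. In form: [[[tx, ty, tz], yaw, fingers], ...]. A call has 1 to 5 rows; each row is the pose to reach, as a shift and turn from the pose commanded when the call began; what a row does not reach only later rows make up. A row lasts 1/10 s, in which the tool goes at most 50 mm and 8.59 degrees, less where a joint would pass 70% of its speed; a pose out of reach is approached as far as the arm can. A call with a gripper value outside its range is refused whole. The fingers move at their own pace and stop on an object; FORCE is the grip in N (left out, the last holds). Time passes only in rows, so rows that repeat a pose let the fingers close. It gives the time, the measured TCP pose, the force, the opening and the grip force at its end, in the units of the state.
- bot.observe(): the state, without advancing time (a new reading comes with each control period).
- imaging.grab_frame(name): name is "side" or "top"; returns a dict with "pixels" (480x640x3 uint8, blue, green, red), "fx", "fy", "cx", "cy" (pixels), "k1" (the pictures are not rectified: a ray, as slopes to the right and down, at radius r is drawn at 1 + k1 r^2 times it, then the intrinsics apply), "cam_to_world" (4x4, takes a point from camera to world coordinates). Camera axes: x right, y down, z forward; pixel columns grow to the right and rows downward; lengths in m; the calibration is good to about 2 mm. A picture is of the moment at which its call begins. There is no depth.
- bot.finish_job(): hands the job in; it is judged then, once.
Trained networks look in the newest picture that a camera, given by its name, has taken for a name from the list of things; names that differ only in an ending like _2 or _b are one class to them, and where a whole thing is asked for, a point or a joint stands for the part that bears it (a point fixed in the world has none). Each returns a list of dicts, best first, with "p" (0 to 1); they miss things now and then, are a little off and sometimes report something else, mostly with a low value. They report only what shows in the picture. A call takes as long as a camera call. They do not tell look-alikes from the thing itself.
- imaging.find_in(camera, label): "at" ([x, y, z] in m, in the coordinates of the camera as it stood for that picture, good to about 4 mm: the middle of the surface that is visible of it).
- imaging.pinpoint(camera, label): "at" ([x, y, z] in m, in the coordinates of the camera as it stood for that picture, good to about 4 mm: a listed point, or the origin of a listed thing).
The state is a dict: "time": time; "joints": joint angles; "qvel": joint speeds; "joint_torque": joint torques, N m; "eef_pos": TCP position; "orientation": TCP orientation; "force": force on the tool from outside, world axes, zero at the start; "ft_torque": the same for the moment, N m; "opening": finger opening in m; "grip_force": force on a finger pad.
Only numpy, scipy, OpenCV 4.12 (cv2) and the standard library are available. Lean on these libraries where they do the work, as an engineer would, in place of code of your own. Each camera call takes 0.05 s, during which the arm holds its last target. There are 200 camera calls.

## Working session

There is one attempt and no reset: what is moved stays moved. The work goes in short steps, Python scripts to look and compute and a shell command to move; the robot and the scene stay as the last step left them, time stands still between calls to the robot, and variables do not carry over. Pictures are saved under pics/ and viewed, at most 14 in all, crops included, and the job is handed in when it is done.

```bash
mkdir -p pics; cat > h.py <<'E'
from bench import bot, imaging
import numpy as np, cv2
def grab(n,f=None):
    d=imaging.grab_frame(n)
    if f: cv2.imwrite('pics/'+f,d['pixels'])
    return d
def w(d,p):
    return (np.array(d['cam_to_world'])@np.r_[p,1])[:3]
def pix(d,X):
    c=np.linalg.inv(d['cam_to_world'])@np.r_[X,1]; s=c[:2]/c[2]; s=s*(1+d['k1']*(s@s)); return s*[d['fx'],d['fy']]+[d['cx'],d['cy']]
def pin(d,n,l,fn=imaging.pinpoint,k=3):
    return [(round(r['p'],2),(w(d,r['at'])*1000).round().tolist(),pix(d,w(d,r['at'])).round().tolist()) for r in fn(n,l)[:k]]
E
python3 - <<'E'
from h import *
s=bot.observe();print({k:np.round(v,3).tolist() for k,v in s.items()})
for n in['side','top']:
    d=grab(n,n+'1.png'); print(n,np.round(d['cam_to_world'],3).tolist(),d['fx'],d['k1'])
    for l in ['station','bay_floor','sash_handle','canister','nozzle_top','dirty_tray','drip_tray','tee','tee_grip','elbow','elbow_grip','valve','valve_grip','flange','flange_grip','spare']:
        print(l,pin(d,n,l))
E
```

```text
{'time': 0.0, 'joints': [-1.23, 0.36, 1.511, 0.0, 1.272, -0.115], 'qvel': [-0.001, 0.001, 0.0, -0.001, 0.001, 0.002], 'joint_torque': [0.001, -51.537, -27.073, 0.067, 0.035, -0.0], 'eef_pos': [0.264, -0.538, 0.222], 'orientation': [-3.059, -0.709, 0.0], 'force': [0.461, -0.221, -0.969], 'ft_torque': [-0.014, -0.047, -0.058], 'grip_force': 0.0, 'opening': 0.088}
side [[0.998, -0.035, 0.056, 0.496], [-0.064, -0.703, 0.709, -0.885], [0.015, -0.711, -0.703, 1.137], [0.0, 0.0, 0.0, 1.0]] 593.0544879188333 -0.14284623459892232
station [(0.61, [602.0, -12.0, -0.0], [331.0, 315.0]), (0.44, [797.0, -42.0, 2.0], [413.0, 321.0])]
bay_floor [(0.55, [599.0, -13.0, 98.0], [331.0, 289.0])]
sash_handle []
canister [(0.79, [677.0, -214.0, 2.0], [372.0, 386.0])]
nozzle_top [(0.85, [674.0, -215.0, 241.0], [382.0, 321.0])]
dirty_tray [(0.76, [432.0, 318.0, 1.0], [261.0, 223.0])]
drip_tray [(0.64, [439.0, -325.0, -0.0], [264.0, 439.0])]
tee [(0.56, [481.0, 282.0, 5.0], [278.0, 230.0])]
tee_grip [(0.82, [479.0, 278.0, 67.0], [277.0, 214.0])]
elbow [(0.82, [489.0, 507.0, -1.0], [280.0, 180.0]), (0.68, [354
[... 1088 characters left out ...]
 [478.0, 285.0, 72.0], [226.0, 289.0]), (0.22, [679.0, -214.0, -1.0], [430.0, 202.0])]
elbow [(0.95, [488.0, 505.0, -0.0], [143.0, 286.0]), (0.87, [385.0, 365.0, 6.0], [199.0, 327.0]), (0.67, [350.0, 500.0, 3.0], [145.0, 342.0])]
elbow_grip [(0.96, [336.0, 498.0, 70.0], [138.0, 351.0]), (0.89, [507.0, 503.0, 69.0], [135.0, 279.0]), (0.62, [365.0, 360.0, 72.0], [195.0, 338.0])]
valve [(0.19, [489.0, 357.0, 73.0], [196.0, 285.0])]
valve_grip [(0.54, [610.0, -11.0, 6.0], [349.0, 232.0])]
flange [(0.76, [492.0, 360.0, 5.0], [200.0, 284.0])]
flange_grip [(0.71, [489.0, 357.0, 71.0], [196.0, 285.0]), (0.53, [675.0, -209.0, -2.0], [429.0, 204.0])]
spare [(0.56, [635.0, 191.0, 2.0], [267.0, 224.0])]
```

View pics/top1.png

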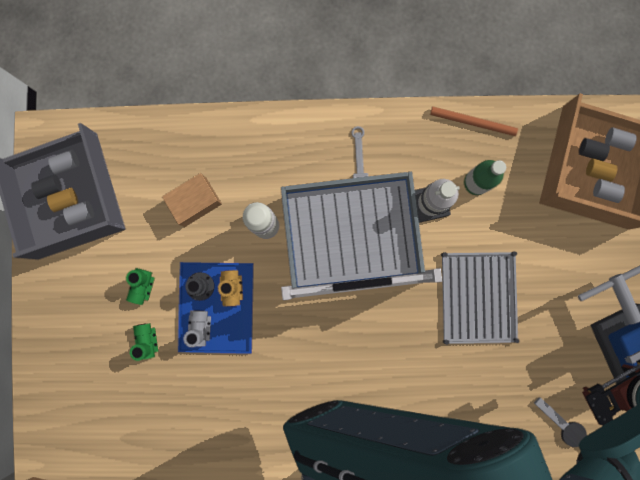

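View pics/side1.png

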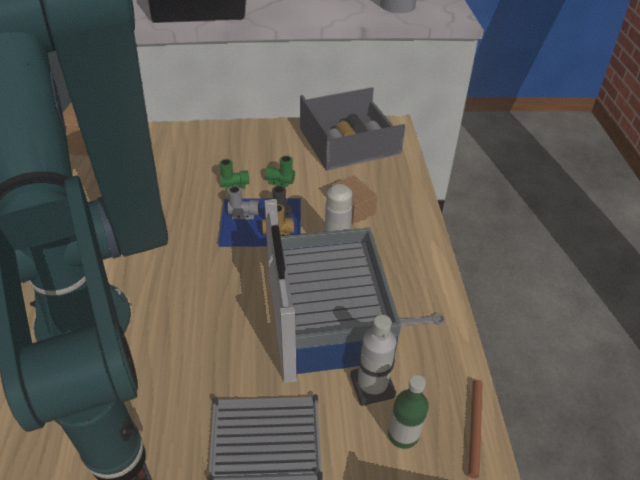

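The top picture shows the tee at (231,288), flange (200,285) and elbow (197,330) in the blue tray. The guard handle is at (362,284), the drip tray at (480,298) and the canister at (440,195). The green elbows are look-alikes. The side picture agrees, and the guard is up or partly up, with its handle at (278,250). Next I triangulate.

```bash
cat >> h.py <<'E'
def ray(d,uv):
    q=(np.array(uv)-[d['cx'],d['cy']])/[d['fx'],d['fy']]; s=q.copy()
    for _ in range(20): s=q/(1+d['k1']*(s@s))
    M=np.array(d['cam_to_world']); return M[:3,3],M[:3,:3]@np.r_[s,1]
def tri(ds,uvs):
    A=[];b=[]
    for d,uv in zip(ds,uvs):
        o,v=ray(d,uv);v=v/np.linalg.norm(v);P=np.eye(3)-np.outer(v,v);A.append(P);b.append(P@o)
    return np.linalg.lstsq(np.vstack(A),np.hstack(b),rcond=None)[0]*1000
def flat(d,uv,z):
    o,v=ray(d,uv); return ((o+v*(z-o[2])/v[2])*1000).round(1)
def darkends(d,box,th=45):
    x0,y0,x1,y1=box; m=(d['pixels'][y0:y1,x0:x1].max(2)<th).astype(np.uint8)
    n,l,st,c=cv2.connectedComponentsWithStats(m); i=1+st[1:,4].argmax()
    p=np.argwhere(l==i)[:,::-1]+[x0,y0]; (cx,cy),(a,b),t=cv2.minAreaRect(p.astype(np.float32))
    q=cv2.boxPoints(((cx,cy),(a,b),t)); e=[(q[i]+q[(i+1)%4])/2 for i in range(4)]
    e=[e[0],e[2]] if np.linalg.norm(e[0]-e[2])>np.linalg.norm(e[1]-e[3]) else [e[1],e[3]]
    return sorted([k.tolist() for k in e]),(cx,cy),len(p)
E
python3 - <<'E'
from h import *
t=grab('top');s=grab('side')
a=darkends(t,(320,265,410,305));b=darkends(s,(255,215,300,290));print(a,b)
print('handle',tri([t,s],[a[1],b[1]]),tri([t,s],[a[0][0],b[0][0]]),tri([t,s],[a[0][1],b[0][1]]))
for l in['sash_handle','nozzle_top','tee_grip','elbow_grip','elbow','flange_grip','flange','tee','drip_tray']:
    A=imaging.pinpoint('top',l);B=imaging.pinpoint('side',l)
    for x in A:
        for y in B:
            if np.linalg.norm(w(t,x['at'])-w(s,y['at']))<.04: print(l,tri([t,s],[pix(t,w(t,x['at'])),pix(s,w(s,y['at']))]).round(),w(t,x['at']).round(3),w(s,y['at']).round(3))
# drip tray corners & station back corners (picked pixels, top)
for uv in[(443,256),(516,256),(516,343),(443,343)]: print('drip',flat(t,uv,.014))
for uv in[(284,187),(411,174)]: print('back',flat(t,uv,.14))
cv2.imwrite('pics/c1.png',np.hstack([cv2.resize(t['pixels'][160:310,270:450],None,fx=2.2,fy=2.2,interpolation=2),cv2.resize(s['pixels'][190:340,250:410],None,fx=2.2,fy=2.2,interpolation=2)]))
E
```

```text
([[332.7787780761719, 287.08319091796875], [390.2824401855469, 280.44818115234375]], (361.5306091308594, 283.76568603515625), 389) ([[273.83782958984375, 226.0270538330078], [282.3243408203125, 276.94598388671875]], (278.0810852050781, 251.48651123046875), 317)
handle [482.62354587 -23.45186393 239.50375255] [476.21709174  36.37013342 256.43561536] [488.89369749 -84.37684816 227.69476416]
sash_handle [482. -29. 259.] [ 0.482 -0.029  0.258] [ 0.481 -0.024  0.254]
nozzle_top [ 676. -212.  236.] [ 0.676 -0.211  0.242] [ 0.673 -0.217  0.241]
tee_grip [480. 291.  59.] [0.48  0.289 0.074] [0.481 0.281 0.068]
elbow_grip [362. 368.  62.] [0.363 0.367 0.071] [0.362 0.362 0.068]
elbow_grip [509. 506.  62.] [0.51  0.504 0.068] [0.509 0.5   0.067]
elbow_grip [336. 493.  65.] [0.335 0.493 0.067] [0.338 0.494 0.064]
elbow [352. 501.  -8.] [0.353 0.498 0.002] [ 0.352  0.493 -0.001]
elbow [490. 506.   1.] [0.49  0.505 0.004] [0.489 0.505 0.003]
elbow [383. 367.  -1.] [0.385 0.365 0.008] [0.382 0.365 0.002]
flange_grip [487. 357.  70.] [0.489 0.357 0.071] [0.485 0.357 0.07 ]
drip_tray [ 440. -323.    4.] [ 0.438 -0.325 -0.004] [ 0.442 -0.322  0.002]
drip [ 545.2 -237.1   14. ]
drip [ 540.5 -417.4   14. ]
drip [ 328.5 -409.1   14. ]
drip [ 334.2 -230.    14. ]
back [705.  139.4 140. ]
back [ 727.2 -148.1  140. ]
```

View pics/c1.png

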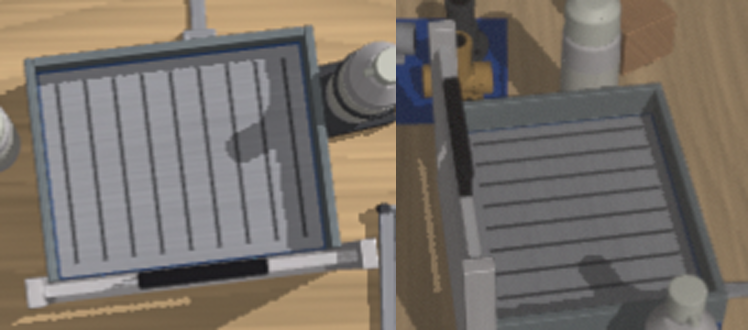

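```bash
python3 -m handwheel '[[[0,0,50],0,87],[[0,0,100],0.15,87],[[20,50,110],0.3,87],[[40,100,110],0.45,87],[[60,150,110],0.6,87]]' 40 && python3 -m handwheel '[[[20,50,0],0.15,87],[[40,100,0],0.3,87],[[60,150,0],0.45,87],[[80,200,0],0.6,87],[[100,250,0],0.61,87]]'; python3 -m handwheel '[[[20,40,0],0,87],[[40,80,0],0,87],[[58,115,0],0,87],[[58,115,0],0,87]]'
```

```text
time: 3.2
eef_pos: [0.32, -0.3993, 0.3334]
orientation: [2.709, 1.588, 0.0]
force: [0.5, 0.1, -0.2]
opening: 0.0872
grip_force: 0.0
time: 3.7
eef_pos: [0.4126, -0.1662, 0.3329]
orientation: [2.108, 2.328, 0.0]
force: [0.7, 0.1, -0.7]
opening: 0.0869
grip_force: 0.0
time: 4.1
eef_pos: [0.4718, -0.0493, 0.3327]
orientation: [-2.107, -2.329, -0.003]
force: [0.2, -0.2, 0.5]
opening: 0.0868
grip_force: 0.0
```

```bash
python3 -m handwheel '[[[10,25,0],0,87],[[10,25,-40],0,87],[[10,25,-70],0,87],[[10,25,-98],0,87],[[10,25,-98],0,87]]'; python3 -m handwheel '[[[0,0,0],0,0],[[0,0,0],0,0],[[0,0,0],0,0],[[0,0,0],0,0],[[0,0,0],0,0]]' 20
```

```text
time: 4.6
eef_pos: [0.4772, -0.0282, 0.2314]
orientation: [-2.11, -2.319, 0.007]
force: [-1.0, 0.5, 0.2]
opening: 0.0869
grip_force: 0.0
time: 5.1
eef_pos: [0.4807, -0.0282, 0.2353]
orientation: [2.113, 2.324, 0.001]
force: [0.8, 1.2, -1.0]
opening: 0.0501
grip_force: 0.0
```

```bash
python3 -m handwheel '[[[0,0,0],0,0],[[0,0,0],0,0],[[0,0,0],0,0],[[0,0,0],0,0],[[0,0,0],0,0]]' 20;python3 -m handwheel '[[[0,0,0],0,0],[[0,0,0],0,0]]' 20; python3 -m handwheel '[[[0,0,-10],0,0],[[0,0,-20],0,0],[[0,0,-30],0,0],[[0,0,-40],0,0],[[0,0,-50],0,0]]' 20
```

```text
time: 5.6
eef_pos: [0.4828, -0.028, 0.2348]
orientation: [2.112, 2.322, 0.005]
force: [6.8, 1.9, -4.9]
opening: 0.0158
grip_force: 20.0
time: 5.8
eef_pos: [0.4827, -0.028, 0.2348]
orientation: [2.112, 2.322, 0.005]
force: [7.3, 1.1, -4.5]
opening: 0.0161
grip_force: 20.0
time: 6.3
eef_pos: [0.4828, -0.028, 0.1847]
orientation: [2.112, 2.322, 0.005]
force: [5.7, 2.2, 4.5]
opening: 0.016
grip_force: 20.0
```

```bash
python3 -m handwheel '[[[0,0,-10],0,0],[[0,0,-20],0,0],[[0,0,-30],0,0]]'; python3 -m handwheel '[[[0,0,-5],0,0],[[0,0,-9],0,0],[[0,0,-12],0,0]]'
```

```text
time: 6.6
eef_pos: [0.4828, -0.028, 0.1547]
orientation: [2.112, 2.321, 0.005]
force: [5.7, 3.3, 4.8]
opening: 0.0156
grip_force: 20.0
time: 6.9
eef_pos: [0.4828, -0.028, 0.1427]
orientation: [2.112, 2.322, 0.005]
force: [5.8, 3.3, 2.9]
opening: 0.016
grip_force: 20.0
```

```bash
python3 -m handwheel '[[[0,0,-2],0,0],[[0,0,-4],0,0],[[0,0,-4],0,0]]';  python3 -m handwheel '[[[0,0,-1],0,0],[[0,0,-2],0,0],[[0,0,-2],0,0]]'
```

```text
time: 7.2
eef_pos: [0.4829, -0.0282, 0.1401]
orientation: [2.111, 2.321, 0.005]
force: [2.4, 2.8, 16.4]
opening: 0.016
grip_force: 20.0
time: 7.5
eef_pos: [0.4829, -0.0285, 0.139]
orientation: [2.11, 2.321, 0.005]
force: [-1.2, 2.3, 25.3]
opening: 0.0157
grip_force: 20.0
```

```bash
python3 -m handwheel '[[[0,0,4],0,70],[[0,0,4],0,70],[[0,0,4],0,70],[[0,0,4],0,70]]'; python3 -m handwheel '[[[0,0,40],0,70],[[0,0,90],0,70],[[0,0,140],0,70],[[0,0,140],0,70]]'
cat > m.py <<'E'
from h import *
import sys
def look(f=None,names=('tee','elbow','flange')):
    t=grab('top',f and 't'+f);s=grab('side',f and 's'+f)
    for n in names:
        print(n,[x[:2] for x in pin(t,'top',n)],[x[:2] for x in pin(s,'side',n)]); l=n+'_grip'
        for x in imaging.pinpoint('top',l):
            for y in imaging.pinpoint('side',l):
                X,Y=w(t,x['at']),w(s,y['at'])
                if np.linalg.norm(X-Y)<.05: print(' ',l,tri([t,s],[pix(t,X),pix(s,Y)]).round(),(X*1e3).round(),(Y*1e3).round())
if __name__=='__main__': look(*sys.argv[1:2])
E
python3 m.py 2.png; python3 -c "
from h import *
t=cv2.imread('pics/t2.png')[240:370,110:300];s=cv2.imread('pics/s2.png')[150:290,200:400]
cv2.imwrite('pics/c2.png',np.hstack([cv2.resize(t,(380,260)),cv2.resize(s,(400,280))[:260]]))"
```

```text
time: 7.9
eef_pos: [0.4794, -0.028, 0.1398]
orientation: [-2.112, -2.323, 0.002]
force: [-0.1, 0.0, -0.8]
opening: 0.0445
grip_force: 0.0
time: 8.3
eef_pos: [0.4843, -0.0289, 0.2867]
orientation: [2.107, 2.317, 0.009]
force: [0.9, -0.1, 0.7]
opening: 0.0694
grip_force: 0.0
tee [(0.83, [483.0, 286.0, 5.0]), (0.16, [698.0, 367.0, 5.0]), (0.15, [801.0, -43.0, -1.0])] [(0.64, [480.0, 282.0, 2.0])]
  tee_grip [480. 285.  62.] [479. 283.  74.] [481. 279.  67.]
elbow [(0.76, [352.0, 497.0, 4.0]), (0.74, [489.0, 504.0, 1.0]), (0.71, [383.0, 365.0, 8.0])] [(0.72, [350.0, 493.0, 1.0]), (0.71, [724.0, -332.0, 2.0]), (0.4, [494.0, 503.0, 0.0])]
  elbow_grip [334. 505.  54.] [337. 499.  71.] [334. 492.  64.]
flange [(0.58, [491.0, 362.0, 7.0])] [(0.45, [431.0, 319.0, -2.0]), (0.38, [486.0, 359.0, 3.0])]
  flange_grip [486. 359.  69.] [485. 358.  72.] [487. 358.  70.]
```

View pics/c2.png

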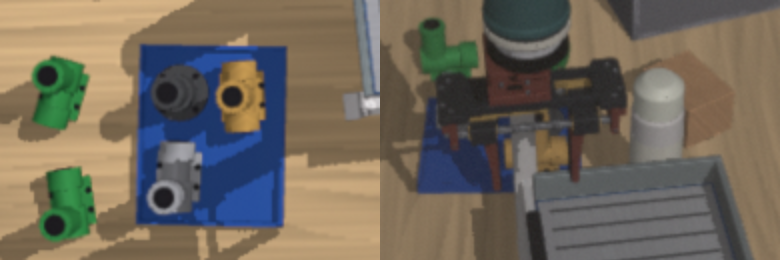

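```bash
python3 -m handwheel '[[[0,45,0],0,70],[[0,90,0],0,70],[[0,135,0],0,70],[[0,180,0],0,70],[[0,225,0],0,70]]'; python3 -m handwheel '[[[0,45,-10],0,70],[[-4,87,-40],0,70],[[-4,87,-80],0,70],[[-4,87,-80],0,70]]'; 
```

```text
time: 9.65
eef_pos: [0.4802, 0.1987, 0.2808]
orientation: [2.113, 2.324, 0.001]
force: [0.4, -0.6, -0.9]
opening: 0.0701
grip_force: 0.0
time: 10.05
eef_pos: [0.4723, 0.2835, 0.196]
orientation: [-2.108, -2.324, 0.014]
force: [-0.1, -0.5, 0.0]
opening: 0.07
grip_force: 0.0
```

```bash
python3 -m handwheel '[[[0,0,-40],0,70],[[0,0,-80],0,70],[[0,0,-110],0,70],[[0,0,-130],0,70],[[0,0,-130],0,70]]'; python3 -m handwheel '[[[0,0,-18],0,70],[[0,0,-18],0,70],[[0,0,-18],0,70]]'
```

```text
time: 10.55
eef_pos: [0.4755, 0.2824, 0.0696]
orientation: [-2.114, -2.322, 0.006]
force: [-0.1, -0.1, -0.7]
opening: 0.0697
grip_force: 0.0
time: 10.85
eef_pos: [0.4774, 0.2839, 0.0543]
orientation: [2.114, 2.323, 0.002]
force: [-0.4, 0.6, 0.8]
opening: 0.07
grip_force: 0.0
```

Close, then lift.

```bash
python3 -m handwheel '[[[0,0,0],0,20],[[0,0,0],0,20],[[0,0,0],0,20],[[0,0,0],0,20],[[0,0,0],0,20]]' 30; python3 -m handwheel '[[[0,0,0],0,20],[[0,0,0],0,20],[[0,0,0],0,20]]'; python3 -m handwheel '[[[0,0,30],0,20],[[0,0,70],0,20],[[0,0,120],0,20],[[0,0,170],0,20],[[0,0,220],0,20]]'
```

```text
time: 11.35
eef_pos: [0.4773, 0.2842, 0.053]
orientation: [2.113, 2.324, 0.003]
force: [1.5, 1.1, 2.6]
opening: 0.0356
grip_force: 30.0
time: 11.65
eef_pos: [0.4772, 0.2842, 0.053]
orientation: [2.113, 2.324, 0.002]
force: [2.5, 0.9, 3.5]
opening: 0.0356
grip_force: 30.0
time: 12.15
eef_pos: [0.4741, 0.2831, 0.2729]
orientation: [-2.112, -2.323, 0.007]
force: [1.9, 1.1, -4.3]
opening: 0.0354
grip_force: 30.0
```

```bash
python3 -m handwheel '[[[0,0,45],0,20],[[15,-40,48],0,20],[[30,-80,48],0,20],[[45,-120,48],0,20],[[60,-160,48],0,20]]'; python3 -m handwheel '[[[15,-43,0],0,20],[[30,-86,0],0,20],[[45,-129,0],0,20],[[60,-172,0],0,20],[[76,-211,0],0,20]]';python3 -m handwheel '[[[0,0,-40],0,20],[[0,0,-80],0,20],[[0,0,-110],0,20],[[0,0,-130],0,20],[[0,0,-130],0,20]]'
```

```text
time: 12.65
eef_pos: [0.5347, 0.1225, 0.319]
orientation: [-2.11, -2.323, 0.005]
force: [0.5, -0.4, -4.5]
opening: 0.0357
grip_force: 30.0
time: 13.15
eef_pos: [0.6108, -0.0887, 0.3186]
orientation: [-2.111, -2.32, 0.004]
force: [0.4, 1.1, -4.2]
opening: 0.0354
grip_force: 30.0
time: 13.65
eef_pos: [0.6077, -0.0859, 0.1854]
orientation: [-2.107, -2.316, 0.008]
force: [-0.5, -0.0, -3.5]
opening: 0.0355
grip_force: 30.0
```

```bash
python3 -m handwheel '[[[0,0,-20],0,20],[[0,0,-37],0,20],[[0,0,-37],0,20],[[0,0,-37],0,20]]'; python3 -m handwheel '[[[0,0,-3],0,20],[[0,0,-5],0,20],[[0,0,-5],0,20]]'
```

```text
time: 14.05
eef_pos: [0.6122, -0.087, 0.1541]
orientation: [-2.113, -2.324, 0.001]
force: [-0.0, 0.2, -3.4]
opening: 0.0354
grip_force: 30.0
time: 14.35
eef_pos: [0.6124, -0.0871, 0.149]
orientation: [2.113, 2.324, 0.0]
force: [-0.1, 0.1, -3.6]
opening: 0.0358
grip_force: 30.0
```

```bash
python3 -m handwheel '[[[0,0,-1],0,20],[[0,0,-2],0,20],[[0,0,-2],0,20]]'; python3 -m handwheel '[[[0,0,0],0,70],[[0,0,0],0,70],[[0,0,0],0,70],[[0,0,0],0,70],[[0,0,0],0,70]]'; python3 -m handwheel '[[[0,0,40],0,70],[[0,0,80],0,70],[[0,0,120],0,70]]'; python3 m.py 3.png
```

```text
time: 14.65
eef_pos: [0.6127, -0.0871, 0.148]
orientation: [2.113, 2.324, 0.001]
force: [-2.3, 0.8, 5.1]
opening: 0.0359
grip_force: 30.0
time: 15.15
eef_pos: [0.6124, -0.0871, 0.1465]
orientation: [-2.113, -2.324, 0.0]
force: [-0.5, 0.0, 0.2]
opening: 0.0688
grip_force: 0.0
time: 15.45
eef_pos: [0.612, -0.087, 0.2676]
orientation: [-2.113, -2.324, 0.001]
force: [0.6, -0.3, 0.0]
opening: 0.0701
grip_force: 0.0
tee [] [(0.61, [613.0, -88.0, 100.0]), (0.54, [596.0, -15.0, 97.0])]
elbow [(0.96, [354.0, 497.0, 0.0]), (0.84, [489.0, 507.0, 2.0]), (0.75, [384.0, 361.0, 6.0])] [(0.93, [380.0, 364.0, -1.0]), (0.91, [493.0, 502.0, 2.0]), (0.56, [353.0, 492.0, -2.0])]
  elbow_grip [507. 502.  69.] [508. 501.  70.] [506. 502.  69.]
  elbow_grip [362. 367.  66.] [363. 366.  72.] [361. 363.  70.]
  elbow_grip [336. 501.  56.] [337. 497.  69.] [338. 495.  61.]
flange [(0.62, [489.0, 358.0, 7.0])] [(0.85, [486.0, 358.0, 2.0])]
  flange_grip [488. 357.  69.] [490. 356.  74.] [486. 355.  70.]
```

```bash
python3 -m handwheel '[[[-12,44,20],0,70],[[-25,88,20],0,70],[[-37,132,20],0,70],[[-50,177,20],0,70],[[-62,222,20],0,70]]'; python3 -m handwheel '[[[-12,44,0],0,70],[[-25,88,0],0,70],[[-37,132,0],0,70],[[-50,177,0],0,70],[[-62,222,0],0,70]]'; python3 -m handwheel '[[[0,0,-50],0,70],[[0,0,-100],0,70],[[0,0,-150],0,70],[[0,0,-190],0,70],[[0,0,-210],0,70]]'; python3 -m handwheel '[[[0,0,-20],0,70],[[0,0,-20],0,70],[[0,0,-20],0,70]]'
```

```text
time: 16.75
eef_pos: [0.5496, 0.1364, 0.2869]
orientation: [2.114, 2.324, 0.001]
force: [0.9, 0.5, 0.3]
opening: 0.0703
grip_force: 0.0
time: 17.25
eef_pos: [0.4876, 0.3587, 0.2868]
orientation: [2.113, 2.324, 0.001]
force: [0.1, 1.0, 0.6]
opening: 0.0701
grip_force: 0.0
time: 17.75
eef_pos: [0.486, 0.3557, 0.0728]
orientation: [-2.112, -2.323, 0.008]
force: [-0.4, -0.4, 0.6]
opening: 0.0699
grip_force: 0.0
time: 18.05
eef_pos: [0.4884, 0.3569, 0.0568]
orientation: [-2.113, -2.324, 0.001]
force: [-0.0, -0.4, -0.0]
opening: 0.0701
grip_force: 0.0
```

```bash
python3 -m handwheel '[[[0,0,-4],0,70],[[0,0,-4],0,20],[[0,0,-4],0,20],[[0,0,-4],0,20],[[0,0,-4],0,20]]' 30; python3 -m handwheel '[[[0,0,0],0,20],[[0,0,0],0,20],[[0,0,0],0,20],[[0,0,0],0,20]]'; python3 -m handwheel '[[[0,0,30],0,20],[[0,0,70],0,20],[[0,0,120],0,20],[[0,0,170],0,20],[[0,0,220],0,20]]';python3 -m handwheel '[[[0,0,47],0,20],[[13,-41,47],0,20],[[26,-82,47],0,20],[[39,-123,47],0,20],[[52,-164,47],0,20]]'; python3 -m handwheel '[[[13,-41,0],0,20],[[26,-82,0],0,20],[[39,-123,0],0,20],[[52,-164,0],0,20],[[66,-205,0],0,20]]'
```

```text
time: 18.55
eef_pos: [0.4885, 0.357, 0.053]
orientation: [2.113, 2.324, 0.001]
force: [-0.3, -0.6, -0.7]
opening: 0.0415
grip_force: 0.0
time: 18.95
eef_pos: [0.4878, 0.3568, 0.0528]
orientation: [-2.113, -2.324, 0.001]
force: [-4.0, -0.5, 5.4]
opening: 0.0355
grip_force: 30.0
time: 19.45
eef_pos: [0.4881, 0.3565, 0.2737]
orientation: [2.113, 2.324, -0.001]
force: [1.4, 1.4, -3.3]
opening: 0.0352
grip_force: 30.0
time: 19.95
eef_pos: [0.5406, 0.1912, 0.3189]
orientation: [2.113, 2.325, -0.001]
force: [1.3, 0.2, -4.1]
opening: 0.036
grip_force: 30.0
time: 20.45
eef_pos: [0.6065, -0.0141, 0.3187]
orientation: [-2.113, -2.324, 0.001]
force: [-0.2, 0.5, -3.1]
opening: 0.0356
grip_force: 30.0
```

```bash
python3 -m handwheel '[[[0,0,-40],0,20],[[0,0,-80],0,20],[[0,0,-120],0,20],[[0,0,-150],0,20],[[0,0,-162],0,20]]';python3 -m handwheel '[[[0,0,-4],0,20],[[0,0,-5],0,20],[[0,0,-7],0,20],[[0,0,-9],0,20],[[0,0,-9],0,20]]'
```

```text
time: 20.95
eef_pos: [0.6036, -0.0121, 0.1534]
orientation: [-2.11, -2.32, 0.006]
force: [-0.7, 0.2, -4.1]
opening: 0.0354
grip_force: 30.0
time: 21.45
eef_pos: [0.6069, -0.0121, 0.1494]
orientation: [2.112, 2.324, 0.001]
force: [0.5, -0.3, -4.3]
opening: 0.0354
grip_force: 30.0
```

```bash
python3 -m handwheel '[[[0,0,-1],0,20],[[0,0,-2],0,20],[[0,0,-2],0,20]]'; python3 -m handwheel '[[[0,0,0],0,70],[[0,0,0],0,70],[[0,0,0],0,70],[[0,0,0],0,70],[[0,0,0],0,70]]'; python3 -m handwheel '[[[0,0,40],0,70],[[0,0,80],0,70],[[0,0,125],0,70],[[0,0,140],0,70]]'; python3 m.py 4.png
```

```text
time: 21.75
eef_pos: [0.6068, -0.012, 0.1478]
orientation: [2.113, 2.324, 0.001]
force: [-1.8, 1.1, 4.6]
opening: 0.0352
grip_force: 30.0
time: 22.25
eef_pos: [0.6064, -0.0122, 0.1465]
orientation: [-2.113, -2.324, 0.0]
force: [0.3, 0.3, 0.4]
opening: 0.0691
grip_force: 0.0
time: 22.65
eef_pos: [0.6087, -0.0124, 0.2918]
orientation: [2.109, 2.32, 0.007]
force: [0.1, -1.0, 0.9]
opening: 0.0702
grip_force: 0.0
tee [(0.54, [602.0, -124.0, 98.0]), (0.49, [483.0, -25.0, 159.0]), (0.36, [679.0, -212.0, 239.0])] [(0.97, [599.0, -125.0, 97.0])]
  tee_grip [ 598. -125.  161.] [ 595. -124.  168.] [ 601. -126.  163.]
elbow [(0.91, [383.0, 363.0, 10.0]), (0.9, [487.0, 508.0, 1.0]), (0.86, [352.0, 500.0, 4.0])] [(0.96, [490.0, 502.0, 1.0]), (0.84, [382.0, 361.0, 0.0]), (0.62, [351.0, 494.0, -2.0])]
  elbow_grip [363. 371.  60.] [361. 368.  73.] [366. 364.  66.]
  elbow_grip [335. 497.  63.] [335. 496.  68.] [337. 496.  64.]
  elbow_grip [509. 504.  61.] [510. 502.  67.] [507. 496.  67.]
flange [(0.6, [610.0, -6.0, 99.0])] [(0.7, [608.0, -11.0, 100.0]), (0.28, [603.0, -124.0, 98.0])]
  flange_grip [609.  -9. 163.] [609.  -9. 164.] [609. -10. 164.]
```

```bash
python3 -m handwheel '[[[-24,38,0],0,70],[[-49,76,0],0,70],[[-73,113,0],0,70],[[-98,151,0],0,70],[[-122,188,0],0,70]]'; python3 -m handwheel '[[[-24,38,0],0,70],[[-49,76,0],0,70],[[-73,113,0],0,70],[[-98,151,0],0,70],[[-122,189,0],0,70]]'; python3 -m handwheel '[[[0,0,-50],0,70],[[0,0,-100],0,70],[[0,0,-150],0,70],[[0,0,-190],0,70],[[0,0,-210],0,70]]'; python3 -m handwheel '[[[0,0,-20],0,70],[[0,0,-20],0,70],[[0,0,-20],0,70]]'; python3 -c "
from h import *
t=cv2.imread('pics/t4.png')[150:300,260:470];s=cv2.imread('pics/s4.png')[200:380,240:440]
cv2.imwrite('pics/c4.png',np.hstack([cv2.resize(t,(420,300)),cv2.resize(s,(333,300))]))"
```

```text
time: 24.05
eef_pos: [0.4832, 0.1772, 0.2868]
orientation: [2.114, 2.324, 0.001]
force: [0.4, 0.5, -0.3]
opening: 0.0703
grip_force: 0.0
time: 24.55
eef_pos: [0.3611, 0.3662, 0.2869]
orientation: [2.113, 2.324, 0.001]
force: [1.4, 0.4, 0.8]
opening: 0.0699
grip_force: 0.0
time: 25.05
eef_pos: [0.3604, 0.3635, 0.0734]
orientation: [-2.113, -2.324, 0.007]
force: [-0.3, -0.9, -0.5]
opening: 0.0698
grip_force: 0.0
time: 25.35
eef_pos: [0.3624, 0.365, 0.0568]
orientation: [-2.113, -2.324, 0.001]
force: [-0.9, 0.4, 0.6]
opening: 0.0702
grip_force: 0.0
```

View pics/c4.png

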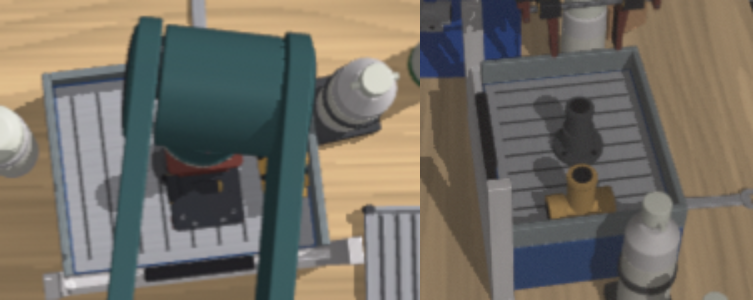

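The tee was knocked towards the right wall (side crop (580,195)). It still stands upright in the bay next to the flange, so I leave it and take the elbow.

```bash
python3 -m handwheel '[[[0,0,-4],0,70],[[0,0,-4],0,20],[[0,0,-4],0,20],[[0,0,-4],0,20],[[0,0,-4],0,20]]' 30; python3 -m handwheel '[[[0,0,0],0,20],[[0,0,0],0,20],[[0,0,0],0,20],[[0,0,0],0,20]]'; python3 -m handwheel '[[[0,0,30],0,20],[[0,0,70],0,20],[[0,0,120],0,20],[[0,0,170],0,20],[[0,0,220],0,20]]';python3 -m handwheel '[[[0,0,47],0,20],[[27,-37,47],0,20],[[54,-74,47],0,20],[[82,-111,47],0,20],[[110,-148,47],0,20]]'; python3 -m handwheel '[[[27,-37,0],0,20],[[54,-74,0],0,20],[[82,-111,0],0,20],[[113,-150,0],0,20],[[113,-154,0],0,20]]'
```

```text
time: 25.85
eef_pos: [0.3625, 0.365, 0.053]
orientation: [2.113, 2.324, 0.001]
force: [-0.2, -0.1, -0.6]
opening: 0.0416
grip_force: 0.0
time: 26.25
eef_pos: [0.3627, 0.3651, 0.0529]
orientation: [2.113, 2.324, 0.001]
force: [0.7, 0.0, 4.3]
opening: 0.0356
grip_force: 30.0
time: 26.75
eef_pos: [0.3611, 0.3641, 0.2737]
orientation: [-2.113, -2.324, 0.004]
force: [1.2, 0.9, -2.2]
opening: 0.0355
grip_force: 30.0
time: 27.25
eef_pos: [0.472, 0.2154, 0.3188]
orientation: [-2.112, -2.324, 0.003]
force: [0.5, 0.6, -2.4]
opening: 0.0355
grip_force: 30.0
time: 27.75
eef_pos: [0.5881, 0.0582, 0.3179]
orientation: [2.118, 2.319, -0.003]
force: [-1.5, 0.8, -3.1]
opening: 0.0357
grip_force: 30.0
```

```bash
python3 -m handwheel '[[[0,0,-40],0,20],[[0,0,-80],0,20],[[0,0,-120],0,20],[[0,0,-150],0,20],[[0,0,-162],0,20]]';python3 -m handwheel '[[[0,0,-4],0,20],[[0,0,-6],0,20],[[0,0,-8],0,20],[[0,0,-9],0,20],[[0,0,-9],0,20]]';python3 -m handwheel '[[[0,0,-1],0,20],[[0,0,-2],0,20],[[0,0,-2],0,20]]'
```

```text
time: 28.25
eef_pos: [0.5815, 0.0634, 0.1535]
orientation: [-2.109, -2.32, 0.008]
force: [-1.4, 0.4, -2.3]
opening: 0.0355
grip_force: 30.0
time: 28.75
eef_pos: [0.5859, 0.0629, 0.1495]
orientation: [2.113, 2.324, 0.002]
force: [-0.5, -1.1, -1.7]
opening: 0.0355
grip_force: 30.0
time: 29.05
eef_pos: [0.5858, 0.063, 0.1479]
orientation: [2.113, 2.324, 0.002]
force: [-2.3, 1.2, 5.6]
opening: 0.0359
grip_force: 30.0
```

```bash
python3 -m handwheel '[[[0,0,0],0,70],[[0,0,0],0,70],[[0,0,0],0,70],[[0,0,0],0,70],[[0,0,0],0,70]]'; python3 -m handwheel '[[[0,0,40],0,70],[[0,0,90],0,70],[[0,0,120],0,70],[[0,0,130],0,70],[[-30,-25,130],0,70]]';python3 -m handwheel '[[[-25,-21,0],0,70],[[-50,-43,0],0,70],[[-73,-64,0],0,70],[[-73,-64,0],0,70]]'; python3 m.py 5.png; python3 -c "
from h import *
t=cv2.imread('pics/t5.png')[150:300,260:470];s=cv2.imread('pics/s5.png')[200:380,240:440]
cv2.imwrite('pics/c5.png',np.hstack([cv2.resize(t,(420,300)),cv2.resize(s,(333,300))]))"
```

```text
time: 29.55
eef_pos: [0.5853, 0.0629, 0.1465]
orientation: [-2.113, -2.324, 0.0]
force: [0.6, 0.2, 0.5]
opening: 0.069
grip_force: 0.0
time: 30.05
eef_pos: [0.559, 0.0391, 0.278]
orientation: [2.108, 2.324, 0.007]
force: [-0.4, -1.2, -0.2]
opening: 0.0698
grip_force: 0.0
time: 30.45
eef_pos: [0.4787, -0.0275, 0.2751]
orientation: [-2.114, -2.32, 0.005]
force: [0.2, 0.1, 0.2]
opening: 0.0701
grip_force: 0.0
tee [(0.59, [605.0, -122.0, 101.0])] [(0.97, [598.0, -124.0, 97.0]), (0.24, [693.0, 366.0, -2.0])]
  tee_grip [ 598. -124.  159.] [ 596. -122.  171.] [ 599. -127.  163.]
elbow [(0.78, [487.0, 507.0, 0.0]), (0.62, [604.0, 62.0, 100.0]), (0.6, [353.0, 495.0, 2.0])] [(0.83, [603.0, 58.0, 96.0]), (0.63, [354.0, 495.0, -1.0]), (0.6, [583.0, 62.0, 163.0])]
  elbow_grip [334. 501.  53.] [336. 496.  70.] [335. 491.  61.]
  elbow_grip [583.  61. 167.] [583.  61. 166.] [584.  65. 163.]
flange [(0.85, [612.0, -9.0, 98.0]), (0.37, [801.0, -42.0, 0.0]), (0.21, [594.0, -122.0, 166.0])] [(0.66, [608.0, -12.0, 99.0]), (0.44, [440.0, -322.0, 1.0]), (0.43, [431.0, 319.0, -1.0])]
  flange_grip [608. -11. 162.] [607. -11. 166.] [609. -12. 163.]
```

View pics/c5.png

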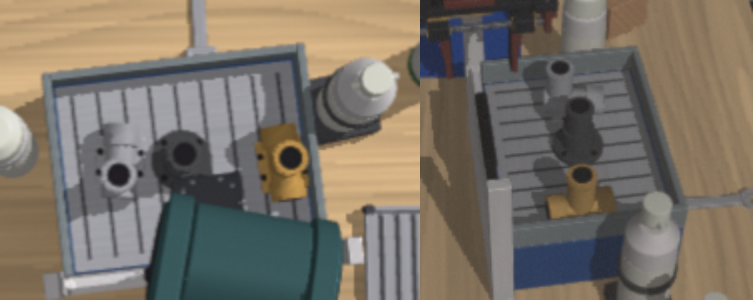

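All three fittings stand in the bay (top crop elbow (118,165), flange (183,155), tee (288,160)). Next I raise the guard.

```bash
python3 -m handwheel '[[[0,0,-45],0,70],[[0,0,-90],0,70],[[0,0,-120],0,70],[[0,0,-138],0,70],[[0,0,-138],0,70]]'; python3 -m handwheel '[[[0,0,0],0,0],[[0,0,0],0,0],[[0,0,0],0,0],[[0,0,0],0,0],[[0,0,0],0,0]]' 50;python3 -m handwheel '[[[0,0,0],0,0],[[0,0,0],0,0],[[0,0,0],0,0],[[0,0,0],0,0],[[0,0,0],0,0]]'; python3 -m handwheel '[[[0,0,15],0,0],[[0,0,35],0,0],[[0,0,55],0,0],[[0,0,75],0,0],[[0,0,88],0,0]]'
```

```text
time: 31.95
eef_pos: [0.4802, -0.0257, 0.1363]
orientation: [-2.11, -2.321, 0.004]
force: [0.4, -0.2, -0.5]
opening: 0.0696
grip_force: 0.0
time: 32.45
eef_pos: [0.4827, -0.0262, 0.1392]
orientation: [2.113, 2.324, 0.001]
force: [-0.1, 0.2, 0.1]
opening: 0.0335
grip_force: 0.0
time: 32.95
eef_pos: [0.4826, -0.0261, 0.1387]
orientation: [2.113, 2.324, 0.0]
force: [0.4, 0.9, 1.6]
opening: 0.0164
grip_force: 50.0
time: 33.45
eef_pos: [0.4825, -0.0261, 0.2264]
orientation: [-2.114, -2.324, -0.0]
force: [5.2, -1.2, -12.2]
opening: 0.0155
grip_force: 50.0
```

```bash
python3 -m handwheel '[[[0,0,5],0,0],[[0,0,10],0,0],[[0,0,13],0,0],[[0,0,13],0,0]]';python3 -m handwheel '[[[0,0,1],0,0],[[0,0,2],0,0],[[0,0,2],0,0]]'
```

```text
time: 33.85
eef_pos: [0.4825, -0.0261, 0.2388]
orientation: [-2.113, -2.324, -0.0]
force: [5.0, -0.3, -9.5]
opening: 0.0156
grip_force: 50.0
time: 34.15
eef_pos: [0.4825, -0.0261, 0.2388]
orientation: [-2.113, -2.323, 0.001]
force: [10.0, -0.3, -26.8]
opening: 0.0159
grip_force: 50.0
```

```bash
python3 -m handwheel '[[[0,0,-1],0,0],[[0,0,-2],0,60],[[0,0,-2],0,60],[[0,0,-2],0,60],[[0,0,-2],0,60]]'; python3 -m handwheel '[[[0,0,40],0,60],[[0,0,65],0,60],[[32,-31,65],0,0],[[64,-62,65],0,0],[[96,-93,65],0,0]]' 20;python3 -m handwheel '[[[32,-31,0],0,0],[[64,-62,0],0,0],[[97,-94,0],0,0],[[97,-94,0],0,0],[[97,-94,0],0,0]]'; python3 - <<'E'
from h import *
t=grab('top','t6.png');s=grab('side','s6.png')
for l in['nozzle_top','sash_handle','canister']: print(l,pin(t,'top',l),pin(s,'side',l))
cv2.imwrite('pics/c6.png',np.hstack([cv2.resize(t['pixels'][150:300,260:470],(420,300)),cv2.resize(s['pixels'][200:380,240:440],(333,300))]))
E
```

```text
time: 34.65
eef_pos: [0.4823, -0.0261, 0.24]
orientation: [2.113, 2.324, 0.0]
force: [-0.4, -0.5, 0.2]
opening: 0.0441
grip_force: 0.0
time: 35.15
eef_pos: [0.5794, -0.1201, 0.3057]
orientation: [2.112, 2.324, 0.001]
force: [0.8, 0.8, 0.5]
opening: 0.0396
grip_force: 0.0
time: 35.65
eef_pos: [0.6753, -0.2136, 0.3037]
orientation: [-2.114, -2.322, 0.001]
force: [-1.3, 0.2, -0.6]
opening: 0.0014
grip_force: 0.0
nozzle_top [(0.6, [676.0, -208.0, 237.0], [447.0, 189.0])] [(0.69, [672.0, -215.0, 237.0], [381.0, 322.0])]
sash_handle [(0.59, [801.0, -42.0, -2.0], [360.0, 156.0]), (0.58, [482.0, -24.0, 259.0], [362.0, 284.0]), (0.56, [611.0, -10.0, 99.0], [351.0, 228.0])] [(0.73, [482.0, -25.0, 260.0], [278.0, 245.0]), (0.2, [600.0, -123.0, 98.0], [336.0, 328.0])]
canister [(0.6, [679.0, -215.0, -2.0], [431.0, 202.0])] [(0.91, [677.0, -213.0, 1.0], [373.0, 386.0])]
```

View pics/c6.png

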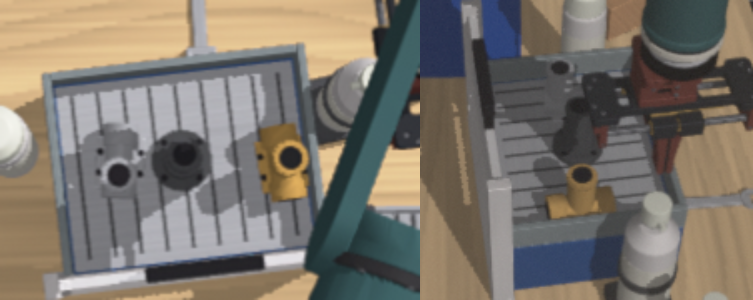

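The guard is up (handle at z 260, top crop (205,268)) and the fittings are undisturbed. The fingers are above the nozzle, so I press.

```bash
python3 -m handwheel '[[[0,0,-30],0,0],[[0,0,-55],0,0],[[0,0,-60],0,0],[[0,0,-60],0,0]]'; python3 -m handwheel '[[[0,0,-4],0,0],[[0,0,-6],0,0],[[0,0,-8],0,0],[[0,0,-10],0,0],[[0,0,-12],0,0]]'
```

```text
time: 36.45
eef_pos: [0.6747, -0.2127, 0.244]
orientation: [-2.112, -2.323, 0.001]
force: [0.5, 0.9, 0.3]
opening: 0.0005
grip_force: 0.0
time: 36.95
eef_pos: [0.676, -0.2134, 0.2335]
orientation: [2.112, 2.323, 0.001]
force: [0.6, 0.1, 3.5]
opening: 0.0002
grip_force: 1.9
```

```bash
python3 -m handwheel '[[[0,0,-2],0,0],[[0,0,-3],0,0],[[0,0,-4],0,0],[[0,0,-4],0,0]]'; python3 -m handwheel '[[[0,0,-1],0,0],[[0,0,-2],0,0],[[0,0,-3],0,0],[[0,0,-3],0,0]]'
```

```text
time: 37.35
eef_pos: [0.676, -0.2134, 0.2303]
orientation: [2.112, 2.323, 0.001]
force: [-0.6, 0.9, 10.7]
opening: 0.0003
grip_force: 5.0
time: 37.75
eef_pos: [0.6761, -0.2134, 0.2301]
orientation: [2.111, 2.322, 0.002]
force: [-4.6, 3.5, 22.3]
opening: 0.0004
grip_force: 11.2
```

```bash
python3 -m handwheel '[[[0,0,8],0,0],[[0,0,30],0,0],[[0,0,80],0,0],[[0,0,80],0,70],[[0,0,80],0,70]]'; python3 -m handwheel '[[[-32,31,0],0,70],[[-64,62,0],0,70],[[-96,93,0],0,70],[[-128,124,0],0,70],[[-160,155,0],0,70]]'; python3 -m handwheel '[[[-33,32,0],0,70],[[-33,32,0],0,70],[[-33,32,-30],0,70],[[-33,32,-65],0,70],[[-33,32,-68],0,70]]'; python3 -m handwheel '[[[0,0,0],0,70],[[0,0,0],0,70]]'
```

```text
time: 38.25
eef_pos: [0.6758, -0.2133, 0.3067]
orientation: [2.112, 2.323, 0.001]
force: [-0.8, 0.6, -0.1]
opening: 0.0132
grip_force: 0.0
time: 38.75
eef_pos: [0.5125, -0.0567, 0.3034]
orientation: [-2.111, -2.321, 0.003]
force: [0.7, 0.2, 1.3]
opening: 0.0528
grip_force: 0.0
time: 39.25
eef_pos: [0.4787, -0.0257, 0.233]
orientation: [-2.108, -2.318, 0.008]
force: [-0.3, -0.8, 0.3]
opening: 0.0701
grip_force: 0.0
time: 39.45
eef_pos: [0.4832, -0.0265, 0.2383]
orientation: [2.113, 2.324, 0.0]
force: [-0.5, -0.3, 0.1]
opening: 0.0696
grip_force: 0.0
```

Pinch and lower.

```bash
python3 -m handwheel '[[[0,0,0],0,0],[[0,0,0],0,0],[[0,0,0],0,0],[[0,0,0],0,0],[[0,0,0],0,0]]' 20;python3 -m handwheel '[[[0,0,0],0,0],[[0,0,0],0,0],[[0,0,0],0,0],[[0,0,0],0,0],[[0,0,0],0,0]]'; python3 -m handwheel '[[[0,0,-15],0,0],[[0,0,-35],0,0],[[0,0,-55],0,0],[[0,0,-75],0,0],[[0,0,-90],0,0]]'; python3 -m handwheel '[[[0,0,-4],0,0],[[0,0,-8],0,0],[[0,0,-10],0,0],[[0,0,-10],0,0]]';  python3 -m handwheel '[[[0,0,-1],0,0],[[0,0,-2],0,0],[[0,0,-2],0,0]]'
```

```text
time: 39.95
eef_pos: [0.4824, -0.0261, 0.2378]
orientation: [2.113, 2.324, 0.0]
force: [-0.3, -0.4, 0.4]
opening: 0.0332
grip_force: 0.0
time: 40.45
eef_pos: [0.4825, -0.0261, 0.2376]
orientation: [2.113, 2.324, 0.0]
force: [1.7, -0.0, -1.1]
opening: 0.016
grip_force: 20.0
time: 40.95
eef_pos: [0.4826, -0.0261, 0.1472]
orientation: [2.113, 2.324, 0.0]
force: [-0.3, 1.2, 4.6]
opening: 0.0157
grip_force: 20.0
time: 41.35
eef_pos: [0.4825, -0.0261, 0.1377]
orientation: [2.113, 2.324, 0.0]
force: [2.4, 1.0, -1.9]
opening: 0.0158
grip_force: 20.0
time: 41.65
eef_pos: [0.4826, -0.0261, 0.1375]
orientation: [2.113, 2.324, 0.001]
force: [-4.0, 2.1, 17.8]
opening: 0.0157
grip_force: 20.0
```

```bash
python3 -m handwheel '[[[0,0,1],0,70],[[0,0,1],0,70],[[0,0,1],0,70],[[0,0,1],0,70],[[0,0,1],0,70]]'; python3 -m handwheel '[[[0,0,40],0,70],[[0,0,90],0,70],[[0,0,140],0,70],[[0,0,150],0,70],[[0,0,150],0,70]]'; python3 m.py 7.png; python3 - <<'E'
from h import *
t=grab('top');s=grab('side')
for n,d in(('top',t),('side',s)): print(pin(d,n,'nozzle_top'),pin(d,n,'drip_tray'),pin(d,n,'sash_handle'))
E
```

```text
time: 42.15
eef_pos: [0.4821, -0.0261, 0.1364]
orientation: [-2.113, -2.324, 0.001]
force: [0.3, -0.2, 0.3]
opening: 0.0523
grip_force: 0.0
time: 42.65
eef_pos: [0.4837, -0.0264, 0.2885]
orientation: [2.111, 2.322, 0.004]
force: [0.8, -0.6, -0.6]
opening: 0.0699
grip_force: 0.0
tee [(0.9, [602.0, -127.0, 99.0]), (0.65, [605.0, 60.0, 101.0])] [(0.98, [601.0, -124.0, 97.0])]
  tee_grip [ 600. -123.  157.] [ 599. -122.  167.] [ 599. -126.  162.]
elbow [(0.96, [488.0, 508.0, 1.0]), (0.86, [352.0, 502.0, 4.0]), (0.81, [610.0, 62.0, 103.0])] [(0.82, [353.0, 494.0, 0.0]), (0.57, [604.0, 62.0, 96.0]), (0.53, [489.0, 500.0, 2.0])]
  elbow_grip [335. 499.  58.] [336. 495.  69.] [336. 493.  62.]
flange [(0.98, [611.0, -11.0, 101.0])] [(0.94, [607.0, -14.0, 96.0])]
  flange_grip [609. -11. 165.] [609. -11. 166.] [609. -10. 163.]
[(0.74, [674.0, -212.0, 240.0], [449.0, 190.0]), (0.72, [678.0, -212.0, -1.0], [430.0, 203.0])] [(0.96, [441.0, -326.0, -3.0], [479.0, 298.0]), (0.32, [437.0, 325.0, 2.0], [215.0, 306.0])] []
[(0.67, [676.0, -216.0, 240.0], [383.0, 321.0])] [(0.76, [442.0, -322.0, -1.0], [266.0, 438.0]), (0.3, [482.0, -24.0, 160.0], [279.0, 277.0]), (0.19, [799.0, -39.0, -2.0], [413.0, 321.0])] [(0.69, [480.0, -24.0, 160.0], [278.0, 277.0])]
```

```bash
python3 -m handwheel '[[[35,-30,0],0,70],[[70,-60,0],0,70],[[105,-90,0],0,70],[[117,-98,0],0,70],[[117,-98,0],0,70]]'; python3 -m handwheel '[[[0,0,-40],0,70],[[0,0,-80],0,70],[[0,0,-115],0,70],[[0,0,-139],0,70],[[0,0,-139],0,70]]'; python3 -m handwheel '[[[0,0,0],0,20],[[0,0,0],0,20],[[0,0,0],0,20],[[0,0,0],0,20],[[0,0,0],0,20]]' 30; python3 -m handwheel '[[[0,0,0],0,20],[[0,0,0],0,20],[[0,0,0],0,20],[[0,0,0],0,20]]'
```

```text
time: 44.45
eef_pos: [0.6005, -0.1253, 0.2858]
orientation: [-2.115, -2.322, 0.0]
force: [-0.4, 0.8, 0.2]
opening: 0.0696
grip_force: 0.0
time: 44.95
eef_pos: [0.595, -0.1217, 0.1444]
orientation: [-2.107, -2.319, 0.005]
force: [-0.7, 0.9, -0.6]
opening: 0.07
grip_force: 0.0
time: 45.45
eef_pos: [0.5998, -0.1243, 0.1486]
orientation: [2.113, 2.323, 0.001]
force: [-0.6, 0.3, 4.8]
opening: 0.0357
grip_force: 30.0
time: 45.85
eef_pos: [0.5998, -0.1243, 0.1486]
orientation: [2.113, 2.324, 0.001]
force: [-1.1, 0.3, 6.1]
opening: 0.0358
grip_force: 30.0
```

```bash
python3 -m handwheel '[[[0,0,30],0,20],[[0,0,70],0,20],[[0,0,120],0,20],[[0,0,165],0,20],[[0,0,175],0,20]]'; python3 -m handwheel '[[[-25,-38,0],-0.1,20],[[-50,-76,0],-0.2,20],[[-75,-114,0],-0.25,20],[[-100,-152,0],-0.25,20],[[-106,-160,0],-0.25,20]]'; python3 -m handwheel '[[[0,0,-45],0,20],[[0,0,-90],0,20],[[0,0,-140],0,20],[[0,0,-190],0,20],[[0,0,-235],0,20]]'; python3 -m handwheel '[[[0,0,-12],0,20],[[0,0,-20],0,20],[[0,0,-25],0,20],[[0,0,-28],0,20],[[0,0,-28],0,20]]'
```

```text
time: 46.35
eef_pos: [0.6017, -0.1249, 0.3279]
orientation: [2.108, 2.319, 0.005]
force: [0.8, -0.6, -4.3]
opening: 0.0356
grip_force: 30.0
time: 46.85
eef_pos: [0.4897, -0.2872, 0.3201]
orientation: [-2.388, -2.036, 0.005]
force: [-0.5, 0.1, -3.8]
opening: 0.0355
grip_force: 30.0
time: 47.35
eef_pos: [0.4917, -0.2824, 0.0838]
orientation: [-2.384, -2.04, 0.001]
force: [0.7, -0.4, -4.9]
opening: 0.0357
grip_force: 30.0
time: 47.85
eef_pos: [0.4943, -0.2848, 0.0609]
orientation: [2.385, 2.041, 0.001]
force: [0.5, 0.3, -4.4]
opening: 0.0354
grip_force: 30.0
```

```bash
python3 -m handwheel '[[[0,0,-3],0,20],[[0,0,-5],0,20],[[0,0,-7],0,20],[[0,0,-8],0,20],[[0,0,-8],0,20]]'; python3 -m handwheel '[[[0,0,0],0,70],[[0,0,0],0,70],[[0,0,0],0,70],[[0,0,0],0,70],[[0,0,0],0,70]]'; python3 -m handwheel '[[[0,0,45],0,70],[[0,0,90],0,70],[[0,0,140],0,70],[[0,0,190],0,70],[[0,0,235],0,70]]'; python3 m.py 8.png; python3 -c "
from h import *
t=cv2.imread('pics/t8.png')[150:370,260:540];s=cv2.imread('pics/s8.png')[200:480,200:440]
cv2.imwrite('pics/c8.png',np.hstack([cv2.resize(t,(458,360)),cv2.resize(s,(308,360))]))"
```

```text
time: 48.35
eef_pos: [0.4937, -0.2842, 0.0537]
orientation: [2.386, 2.042, 0.001]
force: [-3.4, 3.6, 14.4]
opening: 0.036
grip_force: 30.0
time: 48.85
eef_pos: [0.4933, -0.2842, 0.0515]
orientation: [-2.387, -2.043, 0.0]
force: [-0.3, -0.1, 0.4]
opening: 0.0691
grip_force: 0.0
time: 49.35
eef_pos: [0.4933, -0.2841, 0.2891]
orientation: [2.386, 2.042, 0.0]
force: [1.0, -1.2, -0.2]
opening: 0.0699
grip_force: 0.0
tee [(0.85, [494.0, -286.0, 4.0])] [(0.8, [495.0, -285.0, 6.0])]
  tee_grip [ 493. -283.   62.] [ 491. -280.   71.] [ 495. -286.   68.]
elbow [(0.78, [353.0, 501.0, 4.0]), (0.73, [488.0, 507.0, 1.0]), (0.66, [606.0, 61.0, 104.0])] [(0.82, [605.0, 62.0, 97.0])]
  elbow_grip [585.  62. 165.] [585.  62. 168.] [586.  62. 164.]
flange [(0.61, [610.0, -9.0, 98.0])] [(0.94, [606.0, -12.0, 99.0]), (0.64, [678.0, -214.0, -0.0])]
  flange_grip [609. -10. 163.] [611. -10. 166.] [607. -11. 164.]
```

View pics/c8.png

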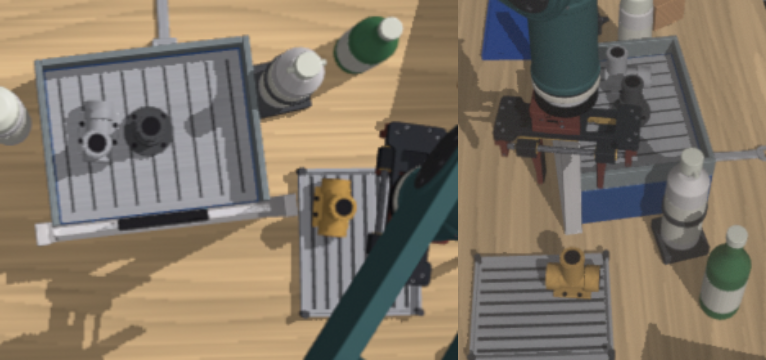

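The tee stands in the drip tray (top crop (335,207)). Now the flange.

```bash
python3 -m handwheel '[[[18,43,0],0,70],[[36,86,0],0,70],[[54,129,0],0,70],[[72,172,0],0,70],[[90,215,0],0,70]]'; python3 -m handwheel '[[[23,57,0],0,70],[[23,57,0],0,70],[[23,57,-40],0,70],[[23,57,-80],0,70],[[23,57,-110],0,70]]'; python3 -m handwheel '[[[0,0,-29],0,70],[[0,0,-29],0,70],[[0,0,-29],0,70]]'
```

```text
time: 50.75
eef_pos: [0.5839, -0.0674, 0.2868]
orientation: [2.387, 2.042, 0.0]
force: [0.1, -0.9, 0.1]
opening: 0.0697
grip_force: 0.0
time: 51.25
eef_pos: [0.6054, -0.0123, 0.1746]
orientation: [-2.386, -2.043, 0.002]
force: [0.2, -0.4, -0.1]
opening: 0.07
grip_force: 0.0
time: 51.55
eef_pos: [0.6062, -0.0126, 0.1479]
orientation: [-2.387, -2.042, 0.001]
force: [-0.1, -0.4, -0.9]
opening: 0.0697
grip_force: 0.0
```

```bash
python3 -m handwheel '[[[0,0,0],0,20],[[0,0,0],0,20],[[0,0,0],0,20],[[0,0,0],0,20],[[0,0,0],0,20]]' 30; python3 -m handwheel '[[[0,0,0],0,20],[[0,0,0],0,20],[[0,0,0],0,20],[[0,0,0],0,20]]';python3 -m handwheel '[[[0,0,30],0,20],[[0,0,70],0,20],[[0,0,120],0,20],[[0,0,165],0,20],[[0,0,175],0,20]]'; python3 -m handwheel '[[[-18,-39,0],0,20],[[-36,-78,0],0,20],[[-54,-117,0],0,20],[[-72,-156,0],0,20],[[-90,-195,0],0,20]]';  python3 -m handwheel '[[[-18,-39,0],0,20],[[-36,-78,0],0,20],[[-54,-117,0],0,20],[[-76,-158,0],0,20],[[-76,-160,0],0,20]]'; python3 -m handwheel '[[[0,0,-45],0,20],[[0,0,-90],0,20],[[0,0,-140],0,20],[[0,0,-190],0,20],[[0,0,-235],0,20]]'; python3 -m handwheel '[[[0,0,-12],0,20],[[0,0,-20],0,20],[[0,0,-25],0,20],[[0,0,-28],0,20],[[0,0,-28],0,20]]'
```

```text
time: 52.05
eef_pos: [0.6066, -0.0121, 0.1482]
orientation: [2.386, 2.043, 0.001]
force: [0.1, -1.0, 3.5]
opening: 0.0355
grip_force: 30.0
time: 52.45
eef_pos: [0.6065, -0.0121, 0.1482]
orientation: [2.386, 2.043, 0.001]
force: [-1.7, -0.0, 5.5]
opening: 0.0357
grip_force: 30.0
time: 52.95
eef_pos: [0.6088, -0.0124, 0.3278]
orientation: [2.382, 2.039, 0.009]
force: [1.0, -0.5, -2.5]
opening: 0.0355
grip_force: 30.0
time: 53.45
eef_pos: [0.5144, -0.2078, 0.3202]
orientation: [-2.384, -2.041, 0.002]
force: [0.6, -0.9, -2.8]
opening: 0.0356
grip_force: 30.0
time: 53.95
eef_pos: [0.4369, -0.3713, 0.32]
orientation: [-2.39, -2.035, 0.005]
force: [0.2, 1.4, -3.2]
opening: 0.0357
grip_force: 30.0
time: 54.45
eef_pos: [0.439, -0.3649, 0.0839]
orientation: [-2.384, -2.04, -0.0]
force: [1.1, -0.3, -4.0]
opening: 0.0355
grip_force: 30.0
time: 54.95
eef_pos: [0.4412, -0.368, 0.0609]
orientation: [2.385, 2.041, 0.0]
force: [-0.0, -0.3, -3.0]
opening: 0.0358
grip_force: 30.0
```

```bash
python3 -m handwheel '[[[0,0,-3],0,20],[[0,0,-5],0,20],[[0,0,-7],0,20],[[0,0,-8],0,20],[[0,0,-8],0,20]]'; python3 -m handwheel '[[[0,0,0],0,70],[[0,0,0],0,70],[[0,0,0],0,70],[[0,0,0],0,70],[[0,0,0],0,70]]'; python3 -m handwheel '[[[0,0,45],0,70],[[0,0,90],0,70],[[0,0,140],0,70],[[0,0,190],0,70],[[0,0,235],0,70]]'; python3 m.py; python3 -m handwheel '[[[14,43,0],0,70],[[29,86,0],0,70],[[43,129,0],0,70],[[58,172,0],0,70],[[72,215,0],0,70]]'; python3 -m handwheel '[[[14,43,0],0,70],[[29,86,0],0,70],[[43,129,0],0,70],[[58,172,0],0,70],[[72,215,0],0,70]]'
```

```text
time: 55.45
eef_pos: [0.4405, -0.3674, 0.0531]
orientation: [2.386, 2.043, -0.0]
force: [-1.4, 3.8, 10.5]
opening: 0.0352
grip_force: 30.0
time: 55.95
eef_pos: [0.4403, -0.3671, 0.0515]
orientation: [-2.387, -2.043, 0.0]
force: [0.0, -0.3, -0.3]
opening: 0.0694
grip_force: 0.0
time: 56.45
eef_pos: [0.4403, -0.367, 0.2892]
orientation: [2.386, 2.042, 0.0]
force: [1.6, -0.3, 0.1]
opening: 0.0701
grip_force: 0.0
tee [(0.81, [496.0, -284.0, 2.0])] [(0.94, [492.0, -288.0, 2.0])]
  tee_grip [ 495. -285.   67.] [ 493. -283.   75.] [ 496. -287.   70.]
elbow [(0.91, [488.0, 504.0, 0.0]), (0.8, [349.0, 499.0, 4.0]), (0.74, [695.0, 370.0, 3.0])] [(0.57, [603.0, 63.0, 95.0]), (0.51, [489.0, 505.0, 3.0])]
  elbow_grip [509. 507.  61.] [509. 505.  68.] [508. 500.  66.]
  elbow_grip [584.  64. 161.] [584.  64. 160.] [584.  61. 164.]
flange [(0.73, [445.0, -363.0, 5.0]), (0.16, [803.0, -41.0, -2.0])] [(0.71, [440.0, -370.0, 5.0])]
  flange_grip [ 442. -364.   69.] [ 442. -364.   73.] [ 442. -364.   68.]
time: 57.8
eef_pos: [0.5128, -0.1505, 0.2868]
orientation: [2.387, 2.042, 0.0]
force: [0.8, -0.3, 0.5]
opening: 0.0702
grip_force: 0.0
time: 58.3
eef_pos: [0.5848, 0.0648, 0.2868]
orientation: [2.386, 2.043, 0.001]
force: [0.2, 0.1, 0.5]
opening: 0.0697
grip_force: 0.0
```

```bash
python3 -m handwheel '[[[0,-1,-40],0,70],[[0,-1,-80],0,70],[[0,-1,-115],0,70],[[0,-1,-139],0,70],[[0,-1,-139],0,70]]'; python3 -m handwheel '[[[0,0,0],0,20],[[0,0,0],0,20],[[0,0,0],0,20],[[0,0,0],0,20],[[0,0,0],0,20]]' 30; python3 -m handwheel '[[[0,0,0],0,20],[[0,0,0],0,20],[[0,0,0],0,20],[[0,0,0],0,20]]';python3 -m handwheel '[[[0,0,30],0,20],[[0,0,70],0,20],[[0,0,120],0,20],[[0,0,165],0,20],[[0,0,175],0,20]]'; python3 -m handwheel '[[[-21,-35,0],0,20],[[-42,-70,0],0,20],[[-63,-105,0],0,20],[[-84,-140,0],0,20],[[-106,-175,0],0,20]]';  python3 -m handwheel '[[[-21,-35,0],0,20],[[-42,-70,0],0,20],[[-63,-105,0],0,20],[[-84,-140,0],0,20],[[-106,-174,0],0,20]]'
```

```text
time: 58.8
eef_pos: [0.5814, 0.062, 0.1441]
orientation: [-2.383, -2.04, 0.009]
force: [0.5, -1.1, 0.5]
opening: 0.0701
grip_force: 0.0
time: 59.3
eef_pos: [0.5852, 0.0618, 0.1487]
orientation: [2.386, 2.042, 0.003]
force: [0.3, -0.2, 2.6]
opening: 0.0355
grip_force: 30.0
time: 59.7
eef_pos: [0.5852, 0.0618, 0.1486]
orientation: [2.386, 2.042, 0.002]
force: [0.3, -0.6, 5.9]
opening: 0.0356
grip_force: 30.0
time: 60.2
eef_pos: [0.5868, 0.062, 0.328]
orientation: [2.382, 2.039, 0.01]
force: [1.2, -0.3, -2.6]
opening: 0.0356
grip_force: 30.0
time: 60.7
eef_pos: [0.4762, -0.1138, 0.3206]
orientation: [-2.384, -2.041, 0.003]
force: [0.4, -0.0, -1.9]
opening: 0.0357
grip_force: 30.0
time: 61.2
eef_pos: [0.3705, -0.2876, 0.3207]
orientation: [-2.384, -2.041, 0.0]
force: [-0.3, -0.7, -2.6]
opening: 0.0357
grip_force: 30.0
```

```bash
python3 -m handwheel '[[[0,0,-45],0,20],[[0,0,-90],0,20],[[0,0,-140],0,20],[[0,0,-190],0,20],[[0,0,-235],0,20]]'; python3 -m handwheel '[[[0,0,-12],0,20],[[0,0,-20],0,20],[[0,0,-25],0,20],[[0,0,-28],0,20],[[0,0,-28],0,20]]';python3 -m handwheel '[[[0,0,-3],0,20],[[0,0,-5],0,20],[[0,0,-7],0,20],[[0,0,-8],0,20],[[0,0,-8],0,20]]'
```

```text
time: 61.7
eef_pos: [0.3706, -0.2855, 0.0844]
orientation: [-2.385, -2.041, 0.0]
force: [1.2, 0.8, -1.9]
opening: 0.0356
grip_force: 30.0
time: 62.2
eef_pos: [0.3727, -0.2875, 0.06]
orientation: [2.386, 2.042, 0.0]
force: [0.3, 0.1, -2.9]
opening: 0.0355
grip_force: 30.0
time: 62.7
eef_pos: [0.3727, -0.2877, 0.0534]
orientation: [2.385, 2.042, -0.001]
force: [-3.9, 2.5, 19.4]
opening: 0.0355
grip_force: 30.0
```

```bash
python3 -m handwheel '[[[0,0,1],0,70],[[0,0,1],0,70],[[0,0,1],0,70],[[0,0,1],0,70],[[0,0,1],0,70]]'; python3 -m handwheel '[[[0,0,45],0,70],[[0,0,90],0,70],[[0,0,140],0,70],[[0,0,190],0,70],[[0,0,235],0,70]]'; python3 -m handwheel '[[[18,43,0],0.1,70],[[36,86,0],0.2,70],[[54,129,0],0.25,70],[[72,172,0],0.25,70],[[90,215,0],0.25,70]]'; python3 -m handwheel '[[[20,46,0],0,70],[[20,46,0],0,70],[[20,46,0],0,70]]'; python3 m.py 9.png;python3 -c "
from h import *
t=cv2.imread('pics/t9.png')[150:370,260:540];s=cv2.imread('pics/s9.png')[200:480,200:440]
cv2.imwrite('pics/c9.png',np.hstack([cv2.resize(t,(458,360)),cv2.resize(s,(308,360))]))"
```

```text
time: 63.2
eef_pos: [0.3723, -0.2871, 0.0524]
orientation: [-2.386, -2.043, 0.0]
force: [-0.1, 0.6, -0.2]
opening: 0.0694
grip_force: 0.0
time: 63.7
eef_pos: [0.3722, -0.287, 0.2901]
orientation: [2.386, 2.042, 0.0]
force: [0.7, -1.4, -0.4]
opening: 0.0697
grip_force: 0.0
time: 64.2
eef_pos: [0.4626, -0.0703, 0.2876]
orientation: [2.114, 2.324, -0.0]
force: [0.6, -0.0, -0.2]
opening: 0.0701
grip_force: 0.0
time: 64.5
eef_pos: [0.4822, -0.0251, 0.2872]
orientation: [-2.109, -2.328, 0.001]
force: [-0.8, -0.6, -0.4]
opening: 0.07
grip_force: 0.0
tee [(0.9, [495.0, -284.0, 1.0])] [(0.95, [493.0, -281.0, 5.0])]
  tee_grip [ 493. -283.   58.] [ 490. -280.   71.] [ 496. -287.   66.]
elbow [(0.91, [353.0, 497.0, 5.0]), (0.73, [393.0, -287.0, 6.0]), (0.58, [488.0, 507.0, 1.0])] [(0.58, [353.0, 493.0, -3.0]), (0.56, [390.0, -286.0, 0.0]), (0.36, [489.0, 506.0, 2.0])]
  elbow_grip [332. 501.  57.] [332. 497.  69.] [334. 491.  64.]
  elbow_grip [ 371. -288.   70.] [ 371. -288.   70.] [ 371. -288.   69.]
flange [(0.86, [445.0, -363.0, 6.0]), (0.64, [700.0, 369.0, 3.0])] [(0.87, [441.0, -367.0, 2.0])]
  flange_grip [ 443. -367.   65.] [ 442. -366.   68.] [ 444. -368.   68.]
```

View pics/c9.png

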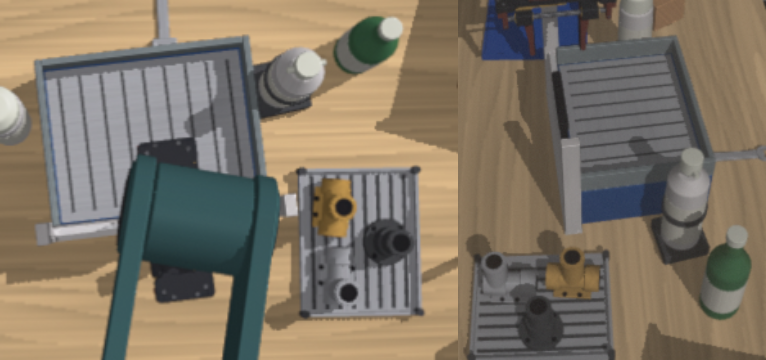

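All three stand in the drip tray (top crop tee (335,207), flange (390,243), elbow (342,280)) and the bay is empty. Last step is to close the guard.

```bash
python3 -m handwheel '[[[0,0,-45],0,70],[[0,0,-90],0,70],[[0,0,-130],0,70],[[0,0,-148],0,70],[[0,0,-148],0,70]]'; python3 -m handwheel '[[[0,0,0],0,0],[[0,0,0],0,0],[[0,0,0],0,0],[[0,0,0],0,0],[[0,0,0],0,0]]' 50;python3 -m handwheel '[[[0,0,0],0,0],[[0,0,0],0,0],[[0,0,0],0,0],[[0,0,0],0,0],[[0,0,0],0,0]]'; python3 -m handwheel '[[[0,0,15],0,0],[[0,0,35],0,0],[[0,0,55],0,0],[[0,0,75],0,0],[[0,0,90],0,0]]';python3 -m handwheel '[[[0,0,4],0,0],[[0,0,8],0,0],[[0,0,11],0,0],[[0,0,11],0,0]]';python3 -m handwheel '[[[0,0,1],0,0],[[0,0,2],0,0],[[0,0,2],0,0]]'
```

```text
time: 65.9
eef_pos: [0.48, -0.0256, 0.137]
orientation: [-2.11, -2.321, 0.005]
force: [-0.5, 1.2, 0.6]
opening: 0.0701
grip_force: 0.0
time: 66.4
eef_pos: [0.4828, -0.0262, 0.1403]
orientation: [2.113, 2.324, 0.001]
force: [-0.6, 0.2, 0.2]
opening: 0.0335
grip_force: 0.0
time: 66.9
eef_pos: [0.4826, -0.0261, 0.1397]
orientation: [2.113, 2.324, 0.0]
force: [1.0, 0.5, 2.2]
opening: 0.0155
grip_force: 50.0
time: 67.4
eef_pos: [0.4825, -0.0261, 0.2292]
orientation: [-2.113, -2.324, -0.0]
force: [6.1, -0.0, -12.6]
opening: 0.0156
grip_force: 50.0
time: 67.8
eef_pos: [0.4825, -0.0261, 0.2397]
orientation: [-2.113, -2.324, 0.0]
force: [4.6, -0.6, -8.4]
opening: 0.0152
grip_force: 50.0
time: 68.1
eef_pos: [0.4825, -0.0261, 0.2398]
orientation: [-2.113, -2.323, 0.001]
force: [10.5, -0.2, -27.0]
opening: 0.0153
grip_force: 50.0
```

```bash
python3 -m handwheel '[[[0,0,0],0,60],[[0,0,0],0,60],[[0,0,0],0,60],[[0,0,0],0,60],[[0,0,0],0,60]]'; python3 -m handwheel '[[[0,0,40],0,60],[[0,0,80],0,60],[[0,0,100],0,60],[[-60,0,100],0,60],[[-60,0,100],0,60]]'; python3 m.py 10.png;python3 - <<'E'
from h import *
t=grab('top');s=grab('side')
for n,d in(('top',t),('side',s)): print(pin(d,n,'nozzle_top'),pin(d,n,'spare'),pin(d,n,'sash_handle'))
b=darkends(s,(255,215,300,290)); print(b)
E
python3 -c "
from h import *
cv2.imwrite('pics/c10.png',np.hstack([cv2.resize(cv2.imread('pics/'+k+'10.png'),(400,300)) for k in 'ts']))"
```

```text
time: 68.6
eef_pos: [0.4824, -0.0261, 0.243]
orientation: [2.113, 2.324, 0.0]
force: [0.3, -1.3, -0.6]
opening: 0.052
grip_force: 0.0
time: 69.1
eef_pos: [0.4187, -0.0257, 0.343]
orientation: [-2.112, -2.324, 0.002]
force: [0.2, -0.1, -0.2]
opening: 0.06
grip_force: 0.0
tee [(0.63, [495.0, -282.0, 2.0]), (0.48, [673.0, -210.0, 241.0])] [(0.84, [493.0, -283.0, 4.0])]
  tee_grip [ 491. -282.   59.] [ 491. -280.   70.] [ 492. -287.   67.]
elbow [(0.8, [490.0, 507.0, 2.0]), (0.62, [350.0, 500.0, 5.0]), (0.6, [396.0, -287.0, 5.0])] [(0.72, [488.0, 501.0, -2.0]), (0.68, [389.0, -291.0, 3.0]), (0.56, [351.0, 495.0, -1.0])]
  elbow_grip [508. 501.  71.] [509. 502.  69.] [508. 501.  71.]
  elbow_grip [ 372. -287.   72.] [ 372. -288.   70.] [ 371. -287.   71.]
flange [(0.61, [443.0, -365.0, 5.0])] [(0.63, [437.0, -369.0, 6.0]), (0.53, [390.0, -288.0, 1.0])]
  flange_grip [ 441. -368.   66.] [ 441. -367.   71.] [ 442. -370.   69.]
[(0.49, [679.0, -210.0, 238.0], [448.0, 188.0]), (0.37, [370.0, -287.0, 68.0], [471.0, 329.0])] [(0.81, [635.0, 190.0, -2.0], [268.0, 225.0])] [(0.74, [497.0, -283.0, 2.0], [461.0, 275.0]), (0.56, [482.0, -23.0, 259.0], [362.0, 284.0]), (0.4, [725.0, -329.0, -4.0], [475.0, 183.0])]
[(0.9, [674.0, -215.0, 239.0], [382.0, 321.0]), (0.55, [799.0, -43.0, 1.0], [414.0, 321.0]), (0.53, [374.0, -287.0, 70.0], [229.0, 407.0])] [] [(0.78, [481.0, -24.0, 256.0], [277.0, 246.0]), (0.29, [597.0, -14.0, 100.0], [330.0, 289.0])]
([[274.12469482421875, 223.83131408691406], [281.9290771484375, 275.86065673828125]], (278.0268859863281, 249.84597778320312), 325)
```

View pics/c10.png

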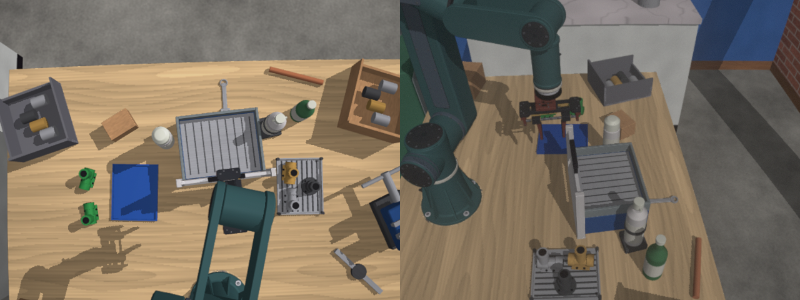

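The blue tray is empty, the three fittings are upright in the drip tray (left half (300,180)), the guard is up and the bystanders have not moved.

```bash
python3 -c "
from bench import bot
print(bot.finish_job())"
```

```text
the job is handed in; nothing more can be done
None
```

I handed the job in at about 70 s: the tee, elbow and flange (no valve was present) went through the rinse cycle in the order asked and now stand in the drip tray with the guard fully up. The tee was knocked aside once in the bay but stayed upright.

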